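Key and seat the inspection cover on the boat console

ROBOT

A 6-joint arm with a two-finger parallel gripper is mounted at the origin on the work surface. World frame = base frame: x ahead of the robot, y to its left, z up, the work surface at z = 0. Lengths are in m, angles in rad, forces in N, time in s.
With the tool pointing down it reaches from about 0.375 to 0.925 m from the base axis. Payload 5.7 kg.
Tool frame: the origin (TCP) lies midway between the tips of the shut fingers; the grasp point (between the pads) lies 19 mm behind it; z points along the fingers, x is the direction in which the jaws open and shut, and the axes are right-handed (so a half turn about z gives the same grasp; the last joint's range is limited). The gripper opens to 88 mm and grips with 3 to 60 N. Pads are 20 mm wide; open, the fingers measure 115 mm over their backs; the gripper's body (75 mm by 178 mm) begins 61 mm behind the grasp point.
Start: joints at [1.01, 0.359, 1.51, -0, 1.272, -0.115], TCP at [0.259, 0.541, 0.198] pointing down, gripper open.
Joint ranges: [-2.97, 2.97], [-1.01, 2.36], [0.21, 2.38], [-0.96, 4.11], [0.2, 2.71], [-2.98, 2.98]. Speed limits (rad/s): [2.39, 2.39, 3.14, 3.14, 3.14, 3.14].

INTERFACE

Orientations are given as a unit quaternion [x, y, z, w].
In Python, from bench import move_ptp, servo_line, goto_joints, move_gripper, sleep, inverse_kinematics, capture, PlanningError, close_job, spot_in, silhouettes, current_clock, current_joint_pos, current_qvel, current_joint_torque, current_position, current_orientation, current_force, current_torque, current_finger_gap gives the robot as it stands. Calls block until the motion is done:
- move_ptp(position, orientation): joint-space move of the TCP to a pose.
- servo_line(position, orientation=None, rate=0.15, contact_N=None): straight line of the TCP; orientation=None keeps the orientation; rate is the mean speed in m/s. With contact_N (N) it stops when the force on the tool has changed by that much, and returns True; else False.
- goto_joints(angles): joint-space move.
- move_gripper(opening): finger opening in m; the grip force is fixed at half the most; returns when the fingers have stopped.
- sleep(seconds).
- inverse_kinematics(position, orientation): joint angles nearest the present ones, or None.
- capture(name): name is "scene" or "top"; returns a dict with "image" (420x560x3 uint8, blue, green, red), "range_z" (420x560 float32, m along the optical axis (not along the pixel's ray), 0 where there is no reading), "intrinsics" (3x3 intrinsics, pixels), "k1" (the pictures are not rectified: a ray, as slopes to the right and down, at radius r is drawn at 1 + k1 r^2 times it, then the intrinsics apply), "R" (3x3) and "t" (3): a world point X has camera coordinates R X + t. Camera axes: x right, y down, z forward; pixel columns grow to the right and rows downward; lengths in m; the calibration is good to about 2 mm. A picture is of the moment at which its call begins.
A pose or a line that the arm cannot do raises PlanningError and nothing moves.
- close_job(): hands the job in, once; it reports no verdict.
Trained networks look in the newest picture that a camera, given by its name, has taken for a name from the list of things; names that differ only in an ending like _2 or _b are one class to them, and where a whole thing is asked for, a point or a joint stands for the part that bears it (a point fixed in the world has none). Each returns a list of dicts, best first, with "conf" (0 to 1); they miss things now and then, are a little off and sometimes report something else, mostly with a low value. They report only what shows in the picture. A call takes as long as a camera call.
- spot_in(camera, query): "xy" ([column, row] in pixels, amid what is visible of it).
- silhouettes(camera, query): "region" (420x560 bool, what is visible of it) and "xy" ([column, row] in pixels, amid what is visible of it).
Readings, each from a call of its own:
- current_clock(): time.
- current_joint_pos(): joint angles.
- current_qvel(): joint speeds.
- current_joint_torque(): joint torques, N m.
- current_position(): TCP position.
- current_orientation(): TCP orientation.
- current_force(): force on the tool from outside, world axes, zero at the start.
- current_torque(): the same for the moment, N m.
- current_finger_gap(): finger opening in m.
Only numpy, scipy, OpenCV 4.12 (cv2) and the standard library are available. Lean on these libraries where they do the work, as an engineer would, in place of code of your own. Each camera call takes 0.05 s, during which the arm holds its last target.

TASK

The round white inspection cover on the helm console is sitting proud and turned wrong. Push its red fin round with a fingertip until the notch in the rim stands over the brass pin of the dark flange, then press the cover down until it is fully home over the pin, and come away. Do not lift the cover, and leave the loose things on the console where they are.

Things in the scene. Friction and masses are not known exactly. Their poses are not given: they have to be found in the camera images.
- flange: round dark steel flange fixed on the console, 210 mm across, 6 mm thick; origin at its centre on the console surface, z up, its x axis points from the centre to the brass pin
- pin (a point): brass pin, fixed, round, 10 mm thick, lying radially on the flange from 60 to 100 mm from the centre, its top 16 mm above the console; its outer 25 mm can always be seen beyond the cover's rim. Its outer end is held in a brass block 20 mm wide, from 84 to 102 mm from the centre, 22 mm high above the console, in line with the pin. The point is on top of it, 67 mm from the centre
- notch (a point): notch in the rim of the white cover (cover 150 mm across, 12 mm thick): an open slot 16 mm wide, from 56 mm radius out to the rim, going right through. The point is in mid slot, 67 mm from the centre, level with the cover's top face. A thin black line on the cover points at it
- fin (a point): upright red fin on top of the cover, opposite the notch, for pushing the cover round: 32 mm long radially (from 34 to 66 mm from the centre), 10 mm thick, 20 mm high above the cover's top face. The point is on its top, in its middle, 50 mm from the centre
- cover_middle (a point): centre of the cover's flat top face, on its turning axis; a blue disc 40 mm across marks it as the place to press. 29 mm above the console while proud, 19 mm when fully home; the cover goes straight down and does not tip
- cover (a joint): turn of the cover in rad, anticlockwise seen from above; 0 (or a full turn, 6.283) when the notch stands over the pin; turns freely both ways without a stop, about 3 N at the fin, and stays where it is left. The pin enters the notch within about 0.04 rad
- seal (a joint): how far the cover is pushed down in m: 0 proud at the start, 0.010 fully home. The rubber seal needs about 6 to 8 N and holds the cover where it is left; the cover can be pulled up off the seal (not wanted); unless the notch is over the pin it stops on the pin after 1 to 3 mm
- jar: low clear jar with an orange cap, 50 mm across, 55 mm tall, loose; to be left alone. Origin at the middle of its underside
- spare_ring: loose black rubber ring, 56 mm across, 8 mm thick; to be left alone. Origin at the middle of its underside
- plug: green plastic plug, 50 mm across, 42 mm tall, loose; to be left alone. Origin at the middle of its underside
- mug: steel mug, 80 mm across, 95 mm tall, loose, away to the side; to be left alone. Origin at the middle of its underside
- screwdriver: screwdriver lying on the console, away to the side; to be left alone
- tackle_tray: open grey tray with compartments, 130 x 90 x 35 mm, away to the side; to be left alone. Origin at the middle of its underside
- torch: yellow and black torch, 130 mm long, 40 mm high, lying on the console, away to the side; to be left alone. Origin at the middle of its underside

How it is judged:
By the outcome, as a careful person would: the job done as asked, in the order asked, and still so for the second after the job is handed in, with the robot touching nothing.
It also fails if it takes over 48 s, if anything falls off the work surface, if the arm or the gripper's body presses on something with over 40 N, if the wrist force passes 120 N, or if a joint passes its speed limit or range.

## Working session

There is one attempt and no reset: what is moved stays moved. The work goes in short steps, each a Python script; the robot and the scene stay as the last script left them, time stands still between calls to the robot, and variables do not carry over. Pictures are saved under pics/ and viewed, and the job is handed in when it is done.

```bash
mkdir -p pics; ls; python3 - <<'E'
from bench import *
import cv2,numpy as np
for c in ("scene","top"):
    d=capture(c); cv2.imwrite(f"pics/{c}0.png",d["image"])
    print(c,d["intrinsics"],d["k1"],d["R"],d["t"],-d["R"].T@d["t"])
    for q in ("flange","pin","notch","fin","cover_middle","jar","spare_ring","plug"):
        print(q,[(np.round(s["xy"],1),round(s["conf"],2)) for s in spot_in(c,q)])
print(current_clock(),current_position(),current_orientation(),current_finger_gap())
E
```

```text
pics
scene [[428.97883104   0.         286.20162098]
 [  0.         428.97883104 208.05831085]
 [  0.           0.           1.        ]] -0.11438130917644578 [[ 0.1615868   0.98659508  0.02280045]
 [ 0.52311436 -0.0660401  -0.84969999]
 [-0.83680408  0.14922754 -0.52677326]] [-0.07016489 -0.21536272  1.89362711] [ 1.70859195 -0.22757957  0.81611821]
flange [(array([277.1, 234.5]), 0.55), (array([282.5, 267.5]), 0.45)]
pin [(array([280., 236.]), 0.61), (array([315.8, 210.9]), 0.54)]
notch [(array([280.2, 224.8]), 0.71)]
fin [(array([280.2, 225.1]), 0.67)]
cover_middle [(array([277.2, 224.1]), 0.87)]
jar [(array([236.6, 214.2]), 0.55)]
spare_ring []
plug [(array([317.6, 212. ]), 0.59)]
top [[381.24845862   0.         281.61533697]
 [  0.         381.24845862 209.00736196]
 [  0.           0.           1.        ]] -0.0590727052427006 [[ 0.00450225 -0.99973554  0.02255183]
 [-0.99786341 -0.00596147 -0.06506209]
 [ 0.06517932 -0.02221072 -0.99762635]] [-0.02911745  0.53931552  1.01613423] [ 0.47206338 -0.00332556  1.04946793]
flange [(array([289.5, 199.6]), 0.75)]
pin [(array([288. , 204.5]), 0.59)]
notch [(array([291.6, 200.2]), 0.6)]
fin [(array([289.9, 201.9]), 0.58), (array([335.6, 234.4]), 0.37)]
cover_middle [(array([290.3, 201.1]), 0.83)]
jar [(array([336.1, 234.4]), 0.57)]
spare_ring [(array([293.9, 143.7]), 0.46)]
plug [(array([235.3, 228.1]), 0.56)]
0.9 [0.2587033  0.54134158 0.1980434 ] [ 8.45916330e-01  5.33315630e-01 -3.20038890e-05  1.80577887e-05] 0.08797062054888792
```

View pics/top0.png

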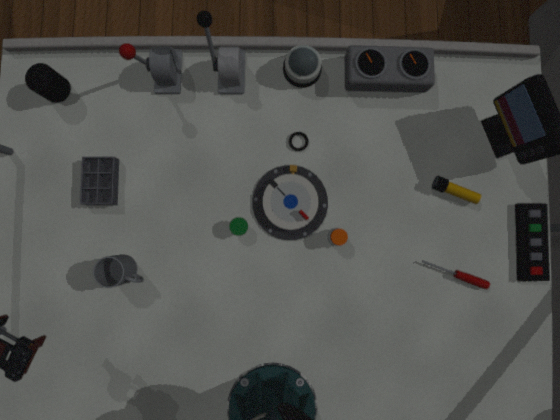

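View pics/scene0.png

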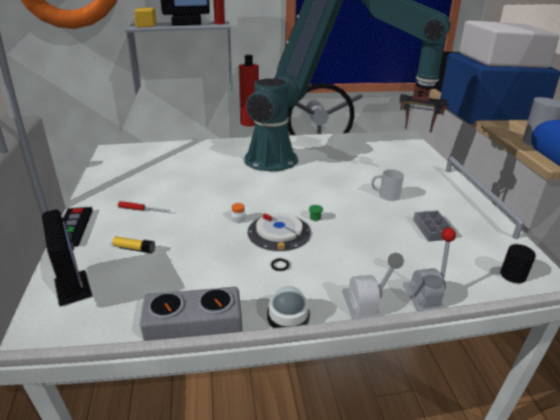

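```bash
python3 - <<'E'
import cv2
a=cv2.imread("pics/top0.png")[130:270,210:370]; cv2.imwrite("pics/top0z.png",cv2.resize(a,None,fx=4.9,fy=4.2,interpolation=cv2.INTER_CUBIC) if 0 else cv2.resize(a,None,fx=4.2,fy=4.2,interpolation=cv2.INTER_CUBIC))
E
```

```text
(no output)
```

View pics/top0z.png

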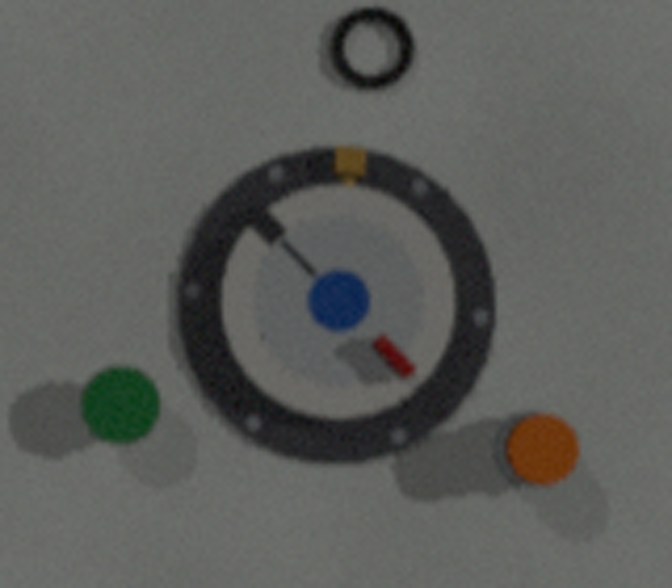

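The top view shows the cover centre (blue) at about (290,201), the notch up-left at (274,183), the red fin lower right at (304,214) and the brass block straight up at (293,168). The cover has to turn clockwise by about 45°, so the fin is pushed from its right-hand side (-y). Next I'll measure it.

```bash
cat > h.py <<'E'
from bench import *
import cv2,numpy as np
def ray(d,uv,z):
    K=d["intrinsics"]; D=np.array([d["k1"],0,0,0,0.])
    p=np.atleast_2d(np.asarray(uv,float))
    n=cv2.undistortPoints(p[:,None,:],K,D)[:,0]
    R,t=d["R"],d["t"]; c=-R.T@t
    w=np.c_[n,np.ones(len(n))]@R
    return c+w*((z-c[2])/w[:,2])[:,None]
def avg(cam,n=4):
    ds=[capture(cam) for _ in range(n)]
    d=dict(ds[0]); d["image"]=np.mean([x["image"] for x in ds],0).astype(np.uint8); 
    d["range_z"]=np.median([x["range_z"] for x in ds],0)
    return d
def masks(d,near,rad):
    h=cv2.cvtColor(d["image"],cv2.COLOR_BGR2HSV).astype(int); H,S,V=h[...,0],h[...,1],h[...,2]
    yy,xx=np.mgrid[:420,:560]; n=(np.hypot(xx-near[0],yy-near[1])<rad)
    return dict(blue=n&(abs(H-112)<12)&(S>120),red=n&((H<7)|(H>172))&(S>110)&(V>40),
      brass=n&(H>12)&(H<30)&(S>90)&(V>60))
def cen(m,d,z):
    r,c=np.nonzero(m)
    return ray(d,[[c.mean(),r.mean()]],z)[0],len(r),(c.mean(),r.mean())
def wrap(a): return (a+np.pi)%(2*np.pi)-np.pi
def measure(cam,near,rad,seal=0.,n=4):
    d=avg(cam,n); m=masks(d,near,rad); zc=.029-seal
    C,nc,pc=cen(m["blue"],d,zc); F,nf,pf=cen(m["red"],d,zc+.018); B,nb,pb=cen(m["brass"],d,.021)
    af=np.arctan2(*(F-C)[1::-1]); ab=np.arctan2(*(B-C)[1::-1])
    print(cam,"C",C.round(4),nc,"F",F.round(4),nf,"r",np.hypot(*(F-C)[:2]).round(4),"B",B.round(4),nb,"r",np.hypot(*(B-C)[:2]).round(4))
    print("  fin ang",af.round(4),"pin ang",ab.round(4),"cover",wrap(af+np.pi-ab).round(4))
    return d,m,C,F,B,af,ab
E
python3 - <<'E'
from h import *
for cam,near,rad in (("top",(290,201),42),("scene",(279,230),35)):
    d,m,*_=measure(cam,near,rad)
    u0,v0=int(near[0]-40),int(near[1]-40)
    im=d["image"].copy()
    for k,c in (("blue",(255,255,0)),("red",(0,255,255)),("brass",(255,0,255))): im[m[k]]=c
    a=np.hstack([d["image"][v0:v0+80,u0:u0+80],im[v0:v0+80,u0:u0+80]])
    cv2.imwrite(f"pics/m_{cam}.png",cv2.resize(a,None,fx=5,fy=5,interpolation=cv2.INTER_NEAREST))
    # heights from depth
    r,c=np.mgrid[:420,:560]
    for nm,uv in (("table",(near[0]-60 if cam=='top' else 200, near[1]+ (40 if cam=='top' else 40))),("disc",np.array(cen(m["blue"],d,.029)[2]))):
        u,v=np.round(uv).astype(int); Z=np.median(d["range_z"][v-2:v+3,u-2:u+3])
        n=cv2.undistortPoints(np.array([[[u,v]]],float),d["intrinsics"],np.array([d["k1"],0,0,0.]))[0,0]
        print(nm,d["R"].T@(Z*np.array([*n,1])-d["t"]))
print(ray(capture("top"),[[339.5,237.0]],.055),ray(capture("top"),[[239,226.5]],.042),current_clock())
E
```

```text
top C [ 0.5602 -0.0492  0.029 ] 147 F [ 0.5241 -0.0826  0.047 ] 39 r 0.0492 B [ 0.6502 -0.0567  0.021 ] 50 r 0.0903
  fin ang -2.3954 pin ang -0.0837 cover 0.8299
table [ 0.45189542  0.114631   -0.00229474]
disc [ 0.56049221 -0.04851896  0.0284028 ]
scene C [ 0.5561 -0.0453  0.029 ] 48 F [ 0.5324 -0.0823  0.047 ] 37 r 0.044 B [ 0.6587 -0.0547  0.021 ] 56 r 0.103
  fin ang -2.1417 pin ang -0.0918 cover 1.0917
table [ 0.72084812 -0.30233251  0.00076248]
disc [ 0.55548461 -0.04449527  0.03047462]
[[ 0.46457098 -0.17723081  0.055     ]] [[0.49099633 0.0864212  0.042     ]] 1.4
```

View pics/m_top.png

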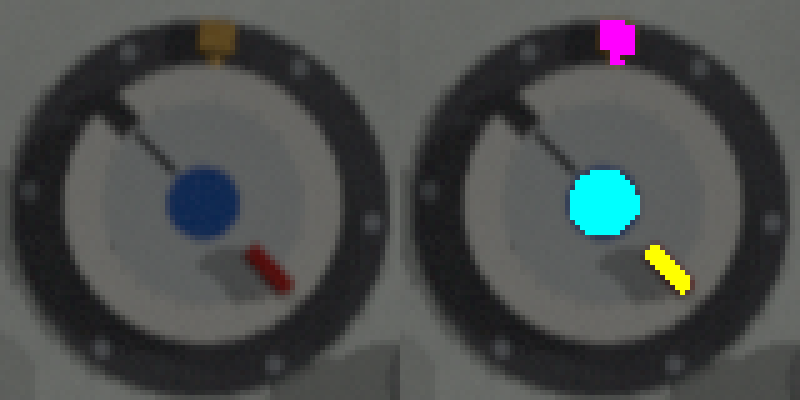

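View pics/m_scene.png

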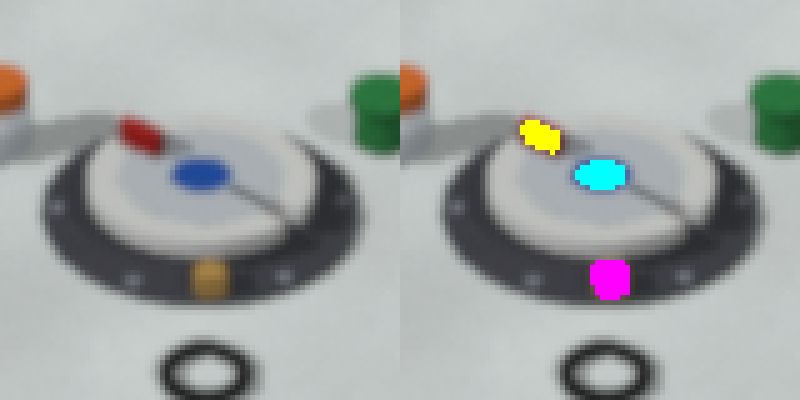

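```bash
cat >> h.py <<'E'
C0=np.array([.5595,-.0485]); 
def q(yaw): return [np.cos(yaw/2),np.sin(yaw/2),0.,0.]   # tool down, x at yaw
def pose(a,gap,z,r=.050,side=1,half=.010):
    """finger beside fin at fin angle a; side=1 pushes clockwise, -1 anticlockwise"""
    e=np.array([np.cos(a),np.sin(a)]); t=np.array([np.sin(a),-np.cos(a)])
    p=C0+r*e-side*t*(.005+half+gap)
    return [*p,z],q(wrap(a+np.pi))
E
python3 - <<'E'
from h import *
a0=-2.395; af=-np.pi-.084
move_gripper(0.0); print(current_finger_gap(),current_clock())
p,o=pose(a0,.014,.18); move_ptp(p,o); print(current_joint_pos(),current_clock(),current_force())
p,o=pose(a0,.014,.038); servo_line(p,o,rate=.12); print(current_position(),current_force(),current_clock())
f0=current_force()
p,o=pose(a0,.004,.038); servo_line(p,o,rate=.06)
for a in np.linspace(a0,af+.06,8):
    p,o=pose(a,0,.038); servo_line(p,o,rate=.06); print(round(a,3),(np.array(current_force())-f0).round(2),round(current_clock(),2))
d=capture("scene"); cv2.imwrite("pics/push1.png",cv2.resize(d["image"][150:290,200:360],None,fx=4,fy=4,interpolation=cv2.INTER_CUBIC))
E
```

```text
0.000826618513097676 2.7417
[-3.12675718e-01  3.08148369e-01  1.63663842e+00  2.68318238e-04
  1.19679786e+00 -1.06044352e+00] 5.2417 [ 0.73356219 -0.26900413  0.81566391]
[ 0.54311989 -0.10393874  0.03865408] [ 0.31585669 -0.86275991 -0.22841728] 6.575
-2.395 [-0.38  0.98  0.21] 7.14
-2.505 [-0.34  0.73 -0.45] 7.4
-2.615 [-0.56  1.    0.92] 7.66
-2.725 [-0.24  0.19 -0.25] 7.92
-2.835 [-0.81  0.58  1.09] 8.18
-2.945 [ 0.82  0.65 -0.  ] 8.43
-3.056 [-0.76  0.24  0.2 ] 8.69
-3.166 [-0.39  0.63 -0.1 ] 8.95
```

View pics/push1.png

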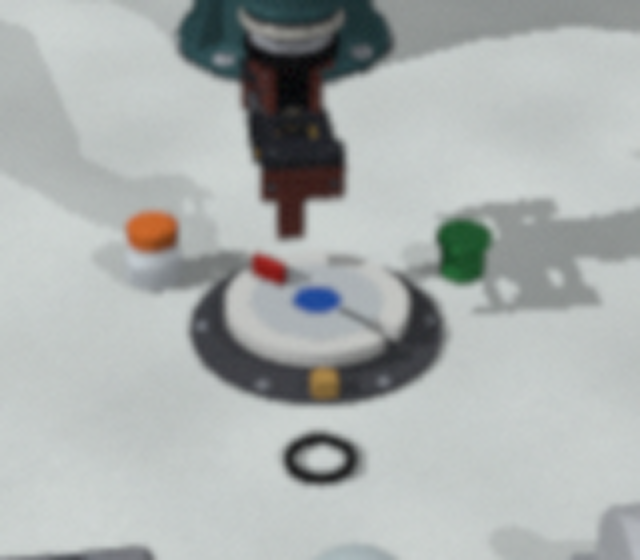

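```bash
python3 - <<'E'
from h import *
print(current_position(),current_orientation(),current_joint_pos(),current_force(),pose(-3.166,0,.038))
d=capture("scene"); 
for P in (current_position(),[*C0,.029],[*pose(-2.395,-.015,.049)[0]]):
    pc=d["R"]@np.array(P)+d["t"]; x=pc[:2]/pc[2]; x=x*(1+d["k1"]*(x@x)); print(x*d["intrinsics"][0,0]+d["intrinsics"][:2,2])
d2=capture("top");
for dd,n in ((d,"s"),(d2,"t")):
    cv2.imwrite(f"pics/now_{n}.png",cv2.resize(dd["image"][130:270,200:360],None,fx=4,fy=4,interpolation=cv2.INTER_CUBIC))
E
```

```text
[ 0.50943379 -0.06261411  0.03803593] [ 9.99958822e-01 -9.07319780e-03  1.33593985e-04  1.16431335e-04] [-2.56812482e-01  4.44150318e-01  1.86298160e+00 -2.16323093e-04
  8.34144614e-01 -2.38520534e-01] [-0.57427398 -0.77478405  1.07066359] ([np.float64(0.5091488183771871), np.float64(-0.06227528617439597), 0.038], [np.float64(0.9999255361043151), np.float64(-0.012203370292583476), 0.0, 0.0])
[271.65297098 214.90946173]
[277.964125   225.14164883]
[266.26456402 214.69113809]
```

View pics/now_t.png

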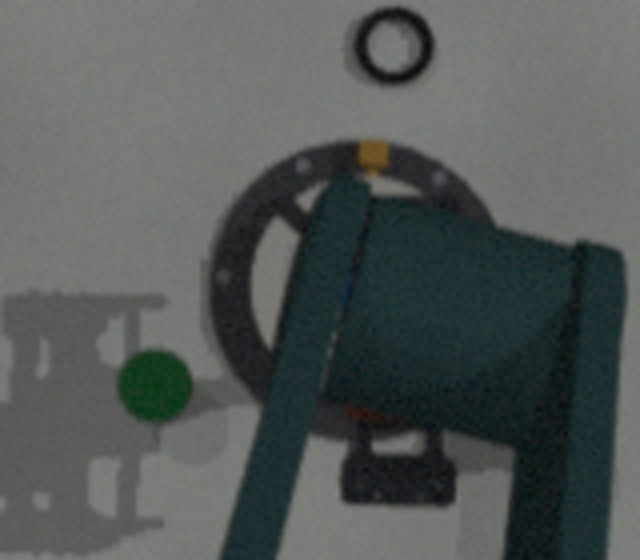

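View pics/now_s.png

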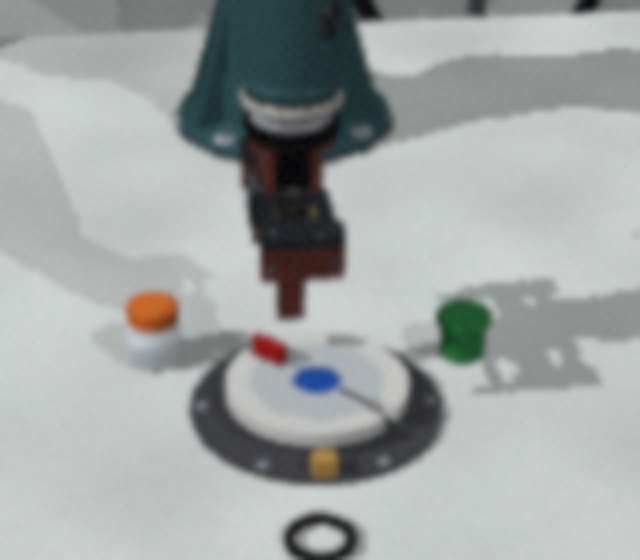

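```bash
python3 - <<'E'
from h import *
d=capture("scene"); Z=d["range_z"]
for v in range(194,216,2):
    for u in (271,273):
        n=cv2.undistortPoints(np.array([[[u,v]]],float),d["intrinsics"],np.array([d["k1"],0,0,0.]))[0,0]
        print((u,v),(d["R"].T@(Z[v,u]*np.array([*n,1])-d["t"])).round(4),d["image"][v,u],end=" ")
    print()
print(current_clock())
E
```

```text
(271, 194) [ 0.5932 -0.0765  0.1678] [26 31 59] (273, 194) [ 0.5938 -0.0705  0.1677] [28 32 59] 
(271, 196) [ 0.5903 -0.0761  0.159 ] [29 31 57] (273, 196) [ 0.5886 -0.0697  0.1576] [25 30 58] 
(271, 198) [ 0.5945 -0.0766  0.1545] [29 32 62] (273, 198) [ 0.5898 -0.0698  0.1512] [26 30 59] 
(271, 200) [ 0.5864 -0.0755  0.1425] [31 36 63] (273, 200) [ 0.5897 -0.0698  0.1441] [27 31 61] 
(271, 202) [ 0.5193 -0.0664  0.0947] [28 31 60] (273, 202) [ 0.5207 -0.06    0.095 ] [31 34 64] 
(271, 204) [ 0.5223 -0.0668  0.0889] [31 35 62] (273, 204) [ 0.5162 -0.0593  0.0847] [30 35 63] 
(271, 206) [ 0.5183 -0.0662  0.0788] [30 35 64] (273, 206) [ 0.5219 -0.0601  0.0805] [33 37 65] 
(271, 208) [ 0.5195 -0.0663  0.0717] [50 53 75] (273, 208) [ 0.5247 -0.0604  0.0745] [54 58 78] 
(271, 210) [ 0.4169 -0.0524 -0.0009] [159 160 159] (273, 210) [ 0.4147 -0.0448 -0.0029] [164 165 163] 
(271, 212) [ 0.4343 -0.0547  0.0017] [202 203 197] (273, 212) [ 0.4374 -0.048   0.0031] [201 202 197] 
(271, 214) [ 0.4931 -0.0626  0.0313] [186 188 190] (273, 214) [ 0.4881 -0.0551  0.0275] [192 196 193] 
9.15
```

```bash
python3 - <<'E'
from h import *
d=avg("scene",3); g=d["image"][...,1].astype(int)
print(g[204:214,272], g[206,264:282])
R,t=d["R"],d["t"]; c=-R.T@t
for v in (208.5,209,209.5):
    p=ray(d,[[272.5,v]],0.)[0]; w=p-c; print(v,c+w*((.522-c[0])/w[0]))
for u in (269.5,276):
    p=ray(d,[[u,207]],0.)[0]; w=p-c; print(u,c+w*((.522-c[0])/w[0]))
Rg=g; h=silhouettes("scene","fin"); print([(x["xy"],x["conf"]) for x in h])
E
```

```text
[ 33  34  34  36  57 110 166 196 202 199] [202 203 201 196 169 105  51  33  34  35  47  94 155 198 208 208 208 209]
208.5 [ 0.522      -0.0616765   0.07099438]
209 [ 0.522      -0.06166484  0.06905618]
209.5 [ 0.522      -0.06165318  0.06711515]
269.5 [ 0.522      -0.07163355  0.07755812]
276 [ 0.522      -0.05010392  0.07589622]
[([278.6, 226.1], 0.82)]
```

Neither picture shows the fin moved. Depth puts the visible fingertip near z≈0.068 although the TCP reads 0.038, so the finger passed over the fin. I'll touch a bare patch of console to get the real tip height.

```bash
python3 - <<'E'
from h import *
p=current_position(); servo_line([p[0],p[1],.07],rate=.15)
servo_line([.425,-.05,.05],rate=.15)
f0=np.array(current_force())
for z,r in ((.012,.08),(-.045,.025)):
    try: h=servo_line([.425,-.05,z],rate=r,contact_N=5); print(z,h,current_position(),np.array(current_force())-f0,current_clock())
    except PlanningError as e: print(e); break
    if h: break
d=capture("scene"); cv2.imwrite("pics/probe.png",cv2.resize(d["image"][130:270,200:360],None,fx=4,fy=4,interpolation=cv2.INTER_CUBIC))
E
```

```text
0.012 False [ 0.42542271 -0.05008222  0.01201189] [-0.0476956  -0.85639171  1.05234775] 11.075
-0.045 True [ 0.42504874 -0.05001179 -0.0242693 ] [-1.42810174 -0.51847206  8.57337142] 12.4833
```

View pics/probe.png

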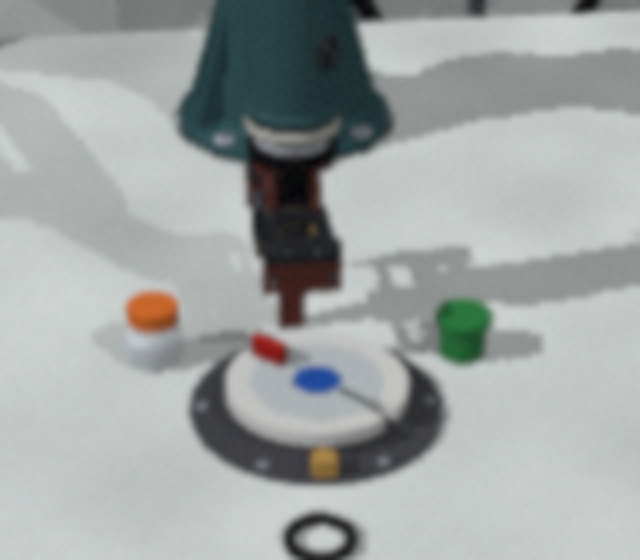

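```bash
cat >> h.py <<'E'
DZ=-.0243
E
python3 - <<'E'
from h import *
a0=-2.395; af=-np.pi-.084
servo_line([.425,-.05,.056],rate=.15)
p,o=pose(a0,.014,.08+DZ); servo_line(p,o,rate=.15)
p,o=pose(a0,.014,.037+DZ); print(servo_line(p,o,rate=.08,contact_N=7),current_position(),current_clock())
f0=np.array(current_force())
p,o=pose(a0,.004,.037+DZ); servo_line(p,o,rate=.06)
for a in np.linspace(a0,af+.06,8):
    p,o=pose(a,0,.037+DZ); servo_line(p,o,rate=.06); print(round(a,3),(np.array(current_force())-f0).round(2),round(current_clock(),2))
d=capture("scene"); cv2.imwrite("pics/push2.png",cv2.resize(d["image"][130:270,200:360],None,fx=4,fy=4,interpolation=cv2.INTER_CUBIC))
E
```

```text
False [ 0.54253389 -0.10374536  0.01270321] 14.9167
-2.395 [ 0.79 -0.08  0.51] 15.48
-2.505 [0.16 0.9  0.43] 15.74
-2.615 [ 0.22 -0.12 -0.58] 16.0
-2.725 [-0.53  0.24  0.24] 16.26
-2.835 [ 0.29 -0.14 -0.33] 16.52
-2.945 [-0.49  0.64 -0.73] 16.77
-3.056 [-0.77 -0.82 -0.17] 17.03
-3.166 [ 0.34 -0.03 -0.63] 17.29
```

View pics/push2.png

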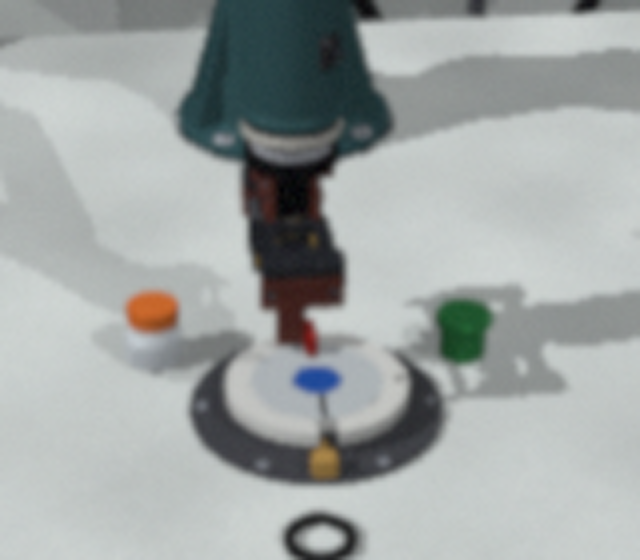

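```bash
cat >> h.py <<'E'
def away(j1=-.85):
    p=current_position(); servo_line([p[0],p[1],.10],rate=.2)
    j=list(current_joint_pos()); j[0]=j1; goto_joints(j)
def zoom(d,name,c=(290,201),h=40,f=7):
    cv2.imwrite(name,cv2.resize(d["image"][c[1]-h:c[1]+h,c[0]-h:c[0]+h],None,fx=f,fy=f,interpolation=cv2.INTER_CUBIC))
E
python3 - <<'E'
from h import *
a=-np.pi-.084+.06
p,o=pose(a,.012,.037+DZ); servo_line(p,o,rate=.1)
away(); print(current_clock())
r=measure("top",(290,201),42); zoom(r[0],"pics/t2.png")
print(current_clock())
E
```

```text
19.3083
top C [ 0.5603 -0.049   0.029 ] 146 F [ 0.5096 -0.0478  0.047 ] 33 r 0.0507 B [ 0.6455 -0.056   0.021 ] 67 r 0.0855
  fin ang 3.1164 pin ang -0.0811 cover 0.0559
19.5083
```

View pics/t2.png

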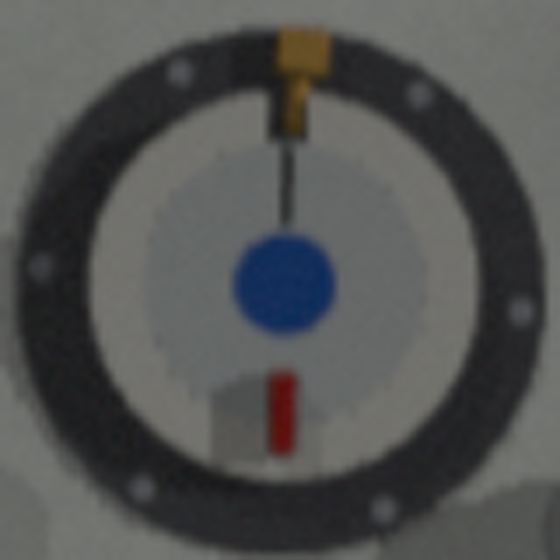

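The fin now sits straight down at (289,218). The pin shows right of centre in the notch, with about 0.056 rad left to turn and the push matching its command. I'll add exactly that much.

```bash
python3 - <<'E'
from h import *
af=-np.pi-.084; a1=af+.06; a2=af+.004
p,o=pose(a1,.012,.10); move_ptp(p,o)
p,o=pose(a1,.012,.037+DZ); print(servo_line(p,o,rate=.12,contact_N=7))
for a,g in ((a1,.003),(a1,0),((a1+a2)/2,0),(a2,0)):
    p,o=pose(a,g,.037+DZ); servo_line(p,o,rate=.05)
sleep(.1); print(current_position(),p,current_clock())
p,o=pose(a2,.012,.037+DZ); servo_line(p,o,rate=.1)
away(); 
r=measure("top",(290,201),42); zoom(r[0],"pics/t3.png")
print(current_clock())
E
```

```text
False
[ 0.50844716 -0.05959988  0.01272053] [np.float64(0.5084611942753314), np.float64(-0.05945629089608066), 0.0127] 22.6833
top C [ 0.5602 -0.0492  0.029 ] 147 F [ 0.5102 -0.0456  0.047 ] 37 r 0.0502 B [ 0.6453 -0.0561  0.021 ] 68 r 0.0854
  fin ang 3.0698 pin ang -0.0813 cover 0.0094
24.85
```

View pics/t3.png

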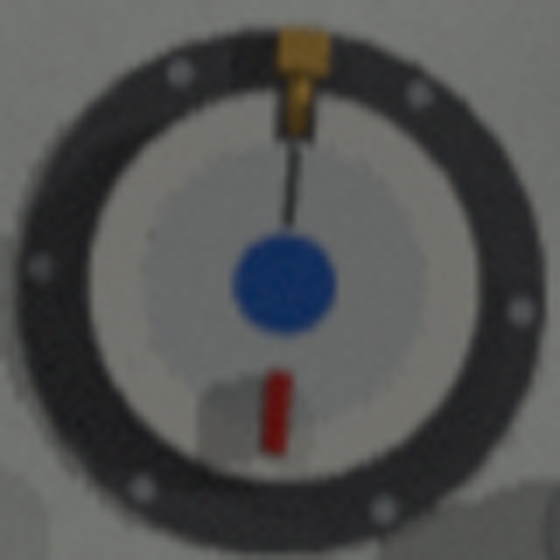

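The pin now stands centred in the notch (pin at about (292,177), residual ≈0.009 rad, within 0.04). Next is the press on the blue disc.

```bash
python3 - <<'E'
from h import *
yaw=-.084; P=[.5598,-.0487]
move_ptp([*P,.10],q(yaw))
print(servo_line([*P,.038+DZ],q(yaw),rate=.1,contact_N=12),current_position())
f0=np.array(current_force())
print(servo_line([*P,.014+DZ],q(yaw),rate=.015,contact_N=20))
p=current_position(); print(p, "tip",p[2]-DZ,(np.array(current_force())-f0).round(1),current_clock())
servo_line([*P,.10],rate=.15)
away(); r=measure("top",(290,201),42,seal=.01); zoom(r[0],"pics/t4.png")
s=capture("scene"); zoom(s,"pics/s4.png",(279,228))
print(current_clock())
E
```

```text
False [ 0.56035336 -0.0488956   0.01418473]
True
[ 0.55985744 -0.04873057 -0.00539689] tip 0.018903105018106717 [-1.  -0.1  7.7] 28.35
top C [ 0.5604 -0.0489  0.019 ] 142 F [ 0.5089 -0.0452  0.037 ] 34 r 0.0516 B [ 0.6448 -0.0562  0.021 ] 72 r 0.0847
  fin ang 3.0699 pin ang -0.0856 cover 0.014
31.0333
```

View pics/t4.png

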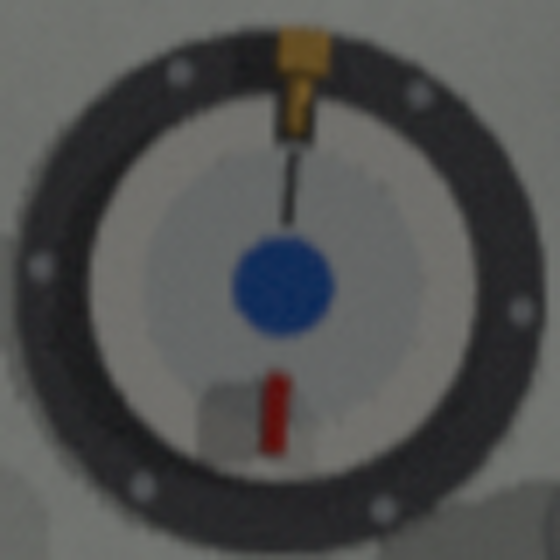

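View pics/s4.png

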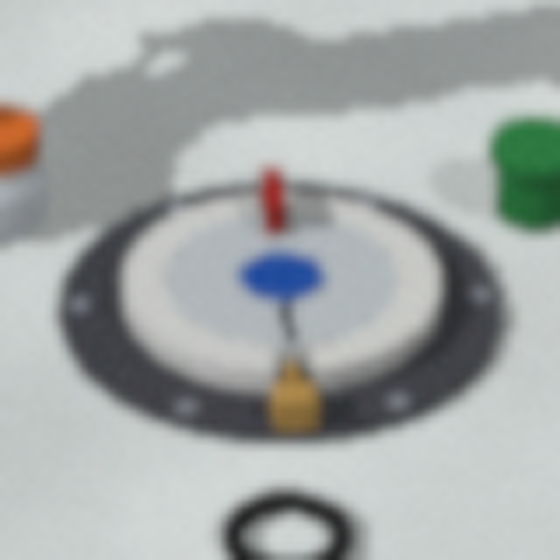

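The cover reads home (tip stopped at 18.9 mm, above 20 N, beyond the seal's 8 N). One more, firmer press costs little and rules out being a fraction short; I'll compare depths too.

```bash
python3 - <<'E'
from h import *
def hgt(d,uv):
    u,v=np.round(uv).astype(int); Z=np.median(d["range_z"][v-2:v+3,u-2:u+3])
    n=cv2.undistortPoints(np.array([[[u,v]]],float),d["intrinsics"],np.array([d["k1"],0,0,0.]))[0,0]
    return (d["R"].T@(Z*np.array([*n,1])-d["t"]))[2]
yaw=-.084; P=[.5598,-.0487]
move_ptp([*P,.06],q(yaw))
servo_line([*P,.024+DZ],q(yaw),rate=.12,contact_N=12)
print(current_position())
print(servo_line([*P,.012+DZ],q(yaw),rate=.02,contact_N=35))
p=current_position(); print("tip",p[2]-DZ,np.round(current_force(),1),current_clock())
servo_line([*P,.10],rate=.2)
away(); r=measure("top",(290,201),42,seal=.01); zoom(r[0],"pics/t5.png")
s=avg("scene",3); print("heights top",hgt(r[0],(290,201)),"scene",hgt(s,(278,228)))
cv2.imwrite("pics/full5.png",s["image"]); cv2.imwrite("pics/fullt5.png",r[0]["image"])
print(current_clock(),current_force(),current_position())
E
```

```text
[ 5.60049506e-01 -4.92370789e-02 -1.10461897e-04]
True
tip 0.01886949018749853 [-2.6 -0.1 11. ] 33.4583
top C [ 0.5604 -0.0489  0.019 ] 142 F [ 0.5093 -0.0453  0.037 ] 35 r 0.0512 B [ 0.6446 -0.0561  0.021 ] 72 r 0.0846
  fin ang 3.0695 pin ang -0.0844 cover 0.0123
heights top 0.018468915698544846 scene 0.01975232035187033
36.0667 [-0.58328776  0.19889583 -0.09831618] [ 0.41907247 -0.37166223  0.09861334]
```

View pics/fullt5.png

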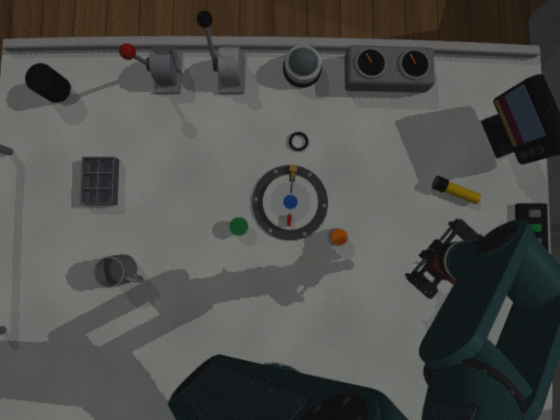

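Both cameras put the cover about 10 mm lower than at the start. The jar (339,237), plug (239,226), ring (298,142), mug, tray and torch are all where they were, and the arm is clear. I'm handing it in.

```bash
python3 -c "
from bench import *
print(close_job(),current_clock())"
```

```text
the job is handed in; nothing more can be done
the job is handed in; nothing more can be done
```

I pushed the cover's fin round clockwise by about 0.82 rad until the notch stood over the brass pin. Then I pressed the blue disc down twice, moved the arm clear and handed the job in at about 36 s of the 48 s allowed.

- **Missed first push:** the fingertip really sits about 24 mm above the reported TCP, so my first sweep passed over the fin without touching it. I found the offset by touching a bare patch of console, corrected for it and pushed again in two steps.
- **Turn:** the last picture shows the notch within about 0.012 rad of the pin, against the 0.04 rad allowed, with the pin visible in the slot.
- **Press:** both presses stopped hard at a tip height of 18.9 mm, the second one with a 35 N limit. Depth readings of the cover top are 18.5 mm (top camera) and 19.8 mm (scene camera), against 28.4 and 30.5 mm at the start and 19 mm for fully home.
- **Surroundings:** in the last top view the jar, plug, ring, mug, tray and torch look unmoved. The arm hides most of the screwdriver there, so I did not check it; the arm only passed well above it.
- **Disagreements:** the two cameras put the cover's centre about 5–6 mm apart. The fingertip offset measured 31 mm by camera and 24 mm by touch; I used the touch value, and the 18.9 mm press height fits it.

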